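# Point out the stray packet and the tray it belongs in

## Task

Of the three open display trays in a row across the middle of the packing table two are filled with flat packets and one is empty; one packet of the same kind was left lying on the table in front of them. Show the packer what to do with it: point down at the middle of the stray packet with the fingertips a few centimetres above it and stay there for three seconds, then point in the same way down at the middle of the empty tray, just above or inside its rim, and finish there, still pointing at it. Touch and move nothing, and do not dip down to point at any other thing on the way.

Things in the scene. Friction and masses are not known exactly. Their poses are not given: they have to be found in the camera images.
- stray_packet: The stray packet: flat flow-wrapped chocolate packet, 113 x 125 mm and 19 mm thick, lying flat on the table in the row nearer the robot. The only packet lying on the table in that row. Origin: centre of its underside, at table height; z up, y along its 125 mm side. Loose, about 0.1 kg.
- empty_tray: The empty display tray: open-topped printed card tray, 135 mm (its x) x 150 mm (its y), standing on the table in the row of three trays farther from the robot; walls 2 to 3 mm thick, 54 mm high at its x ends and 62 mm at its y ends, floor 2 mm thick, nothing inside. Origin: centre of its underside, on the table; z up. Loose and light, about 0.15 kg.
- full_tray_a: Display tray of the same kind as empty_tray, filled with three flat packets stacked on its floor up to about 61 mm above the table (rim 54 to 62 mm). Leave alone. Origin: centre of its underside, on the table; z up.
- full_tray_b: Display tray of the same kind as empty_tray, filled with three flat packets stacked on its floor up to about 61 mm above the table (rim 54 to 62 mm). Leave alone. Origin: centre of its underside, on the table; z up.
- tape_roll: Roll of grey adhesive tape lying flat, 107 mm across and 48 mm high, in the row nearer the robot. Leave alone. Origin: centre of its underside, on the table.
- small_box: Small closed cardboard box, 101 x 141 mm and 45 mm high, lying flat in the row nearer the robot. Leave alone. Origin: centre of its underside, on the table; y along its 141 mm side.
- ribbon_spool: Spool of ribbon lying flat, 68 mm across its white flanges and 33 mm high, with a free ribbon end, in the row nearer the robot. Leave alone. Origin: on the table, 28 mm off the spool's middle.
- spool_top (a point): Middle of the spool's upper flange, 33 mm above the table.
- pack_a0: Flat packet, 113 x 125 x 19 mm, number 1 from the bottom of the stack in full_tray_a. Leave alone. Origin: centre of its underside.
- pack_a1: Flat packet, 113 x 125 x 19 mm, number 2 from the bottom of the stack in full_tray_a. Leave alone. Origin: centre of its underside.
- pack_a2: Flat packet, 113 x 125 x 19 mm, number 3 from the bottom of the stack in full_tray_a. Leave alone. Origin: centre of its underside.
- pack_b0: Flat packet, 113 x 125 x 19 mm, number 1 from the bottom of the stack in full_tray_b. Leave alone. Origin: centre of its underside.
- pack_b1: Flat packet, 113 x 125 x 19 mm, number 2 from the bottom of the stack in full_tray_b. Leave alone. Origin: centre of its underside.
- pack_b2: Flat packet, 113 x 125 x 19 mm, number 3 from the bottom of the stack in full_tray_b. Leave alone. Origin: centre of its underside.

How it is judged:
By the outcome, as a careful person would: the job done as asked, in the order asked, and still so for the second after the job is handed in, with the robot touching nothing.
It also fails if it takes over 48 s, if anything falls off the work surface, if the arm or the gripper's body presses on something with over 40 N, if the wrist force passes 120 N, or if a joint passes its speed limit or range.

## Robot

A 6-joint arm with a two-finger parallel gripper is mounted at the origin on the work surface; the furniture and walls round the work are solid. World frame = base frame: x ahead of the robot, y to its left, z up, the work surface at z = 0. Lengths are in m, angles in rad, forces in N, time in s.
With the tool pointing down it reaches from about 0.35 to 0.975 m from the base axis. Payload 4.9 kg.
Tool frame: the origin (TCP) lies between the finger pads, 19 mm behind the fingertips; this is the grasp point; z points along the fingers, y is the line along which they close (so a half turn about z gives the same grasp; the last joint's range is limited). The gripper opens to 85 mm and grips with 20 to 120 N. Pads are 22 mm wide; open, the fingers measure 114 mm over their backs; the gripper's body (76 mm by 85 mm) begins 54 mm behind the grasp point. The pads swing forward as they close: fully open they stand 13 mm farther back than shut.
Start: joints at [1.142, 0.053, 1.613, -0, 1.476, -0.119], TCP at [0.191, 0.595, 0.25] pointing down, gripper open.
Joint ranges: [-3.01, 3.01], [-1.01, 2.22], [0.06, 2.58], [-1.02, 4.17], [0.09, 2.62], [-3.14, 3.14]. Speed limits (rad/s): [2.57, 2.57, 3.14, 3.14, 3.14, 3.14].

## Interface

Orientations are given as a unit quaternion [w, x, y, z].
In Python, from plant import manip gives the robot as it stands.
- The arm moves only by the shell command python3 shift.py 'ROWS'. ROWS is a JSON list of rows, 1 to 5 of them, each of 7 numbers: the opening from 0.0 (shut) to 1.0 (fully open), then dx, dy, dz in m, then a rotation vector rx, ry, rz in rad; each row shifts and turns the commanded pose from where the row before left it, along the tool's axes as they then stand; what a row does not reach is not made up. A row lasts 1/8 s, in which the tool goes at most 0.0625 m and 0.188 rad, less where a joint would pass 70% of its speed; a pose out of reach is approached as far as the arm can. The fingers move at their own pace and stop on an object; the grip force is fixed at half the most. Time passes only in rows, so rows that do not move let the fingers close. It prints the time, the measured TCP pose, the force, the opening and the grip force at its end.
- manip.state(): the state, without advancing time (a new reading comes with each control period).
- manip.grab_frame(name): name is "scene" or "top" or "wrist"; returns the picture (400x640x3 uint8, red, green, blue); there is no depth.
- manip.camera_params(name): a dict with "intrinsics" (3x3 intrinsics, pixels), "xyz" and "orientation" of the camera in the world. Camera axes: x right, y down, z forward; pixel columns grow to the right and rows downward; lengths in m; the calibration is good to about 2 mm. A picture is of the moment at which its call begins: read the wrist's pose just before it. camera_params takes no time and is no camera call; for the wrist camera it gives the pose at the moment of the call.
- manip.job_done(): hands the job in; it is judged then, once.
The state is a dict: "time": time; "joint_pos": joint angles; "joint_vel": joint speeds; "joint_efforts": joint torques, N m; "tool_pos": TCP position; "tool_rot": TCP orientation; "contact_force": force on the tool from outside, world axes, zero at the start; "ft_torque": the same for the moment, N m; "gripper_width": opening from 0.0 (shut) to 1.0 (fully open); "grasp_force": force on a finger pad.
Only numpy, scipy, OpenCV 4.12 (cv2) and the standard library are available. Lean on these libraries where they do the work, as an engineer would, in place of code of your own. Each camera call takes 0.05 s, during which the arm holds its last target. There are 200 camera calls.

## Working session

There is one attempt and no reset: what is moved stays moved. The work goes in short steps, Python scripts to look and compute and a shell command to move; the robot and the scene stay as the last step left them, time stands still between calls to the robot, and variables do not carry over. Pictures are saved under pics/ and viewed, at most 10 in all, crops included, and the job is handed in when it is done.

```bash
mkdir -p pics; python3 - <<'E'
from plant import manip
import cv2
for n in("top","scene"):
    cv2.imwrite(f"pics/{n}1.png",cv2.cvtColor(manip.grab_frame(n),cv2.COLOR_RGB2BGR))
    print(manip.camera_params(n))
s=manip.state();print(s["time"],s["tool_pos"],s["tool_rot"])
E
```

```text
{'intrinsics': array([[457.39069422,   0.        , 321.84545778],
       [  0.        , 457.39069422, 197.07806991],
       [  0.        ,   0.        ,   1.        ]]), 'xyz': array([0.26333566, 0.02555703, 1.52406828]), 'orientation': array([-0.05408289,  0.70431926, -0.70431601,  0.07034471])}
{'intrinsics': array([[480.68591546,   0.        , 314.89994651],
       [  0.        , 480.68591546, 198.5204269 ],
       [  0.        ,   0.        ,   1.        ]]), 'xyz': array([ 0.19125268, -0.63686467,  0.96663681]), 'orientation': array([-0.31150133,  0.921381  , -0.21736588,  0.08231674])}
0.1 [0.1903297  0.59476809 0.24888368] [-2.59095800e-04  1.54278623e-01  9.88026952e-01 -8.84394774e-04]
```

View pics/top1.png

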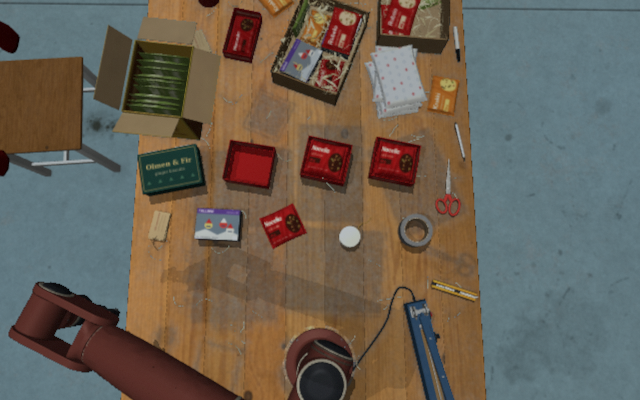

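View pics/scene1.png

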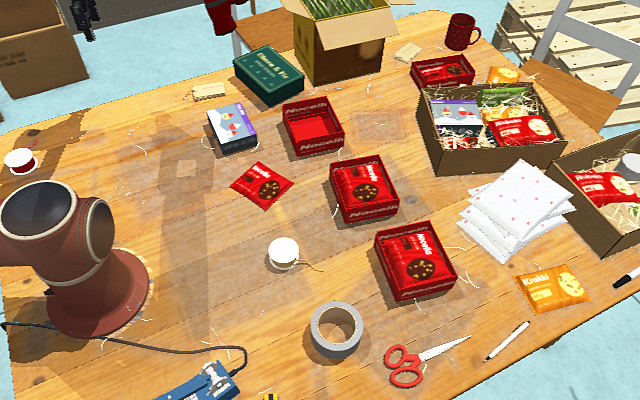

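The top view shows the stray packet at about (283,226). The empty tray is at about (250,164), and the filled trays are at (326,161) and (394,161). I'll zoom in for the corners.

```bash
cat > h.py <<'E'
import numpy as np
from scipy.spatial.transform import Rotation as R
from plant import manip
def rot(q): return R.from_quat(np.roll(q,-1))
def px2w(n,uv,z):
    c=manip.camera_params(n); d=rot(c["orientation"]).apply(np.linalg.solve(c["intrinsics"],[*uv,1]))
    return c["xyz"]+d*(z-c["xyz"][2])/d[2]
def w2px(n,p):
    c=manip.camera_params(n); q=c["intrinsics"]@rot(c["orientation"]).inv().apply(np.array(p)-c["xyz"]); return q[:2]/q[2]
E
python3 - <<'E'
import cv2,numpy as np
from h import *
im=cv2.imread("pics/top1.png")
h=cv2.cvtColor(im,cv2.COLOR_BGR2HSV)
m=(((h[...,0]<6)|(h[...,0]>172))&(h[...,1]>150)).astype(np.uint8)
m=cv2.morphologyEx(m,cv2.MORPH_CLOSE,np.ones((3,3)))
for nm,(x0,y0,x1,y1),z in(("packet",(255,198,310,252),.01),("tray",(215,132,283,195),.058)):
    s=np.zeros_like(m);s[y0:y1,x0:x1]=m[y0:y1,x0:x1]
    c=max(cv2.findContours(s,0,2)[0],key=cv2.contourArea)
    r=cv2.minAreaRect(c);print(nm,r,px2w("top",r[0],z))
    print(np.array([px2w("top",p,z) for p in cv2.boxPoints(r)]).round(3).tolist())
cv2.imwrite("pics/crop.png",cv2.resize(im[130:255,210:340],None,fx=4.5,fy=4.5,interpolation=cv2.INTER_CUBIC))
E
```

```text
packet ((282.4658203125, 225.59266662597656), (32.75638198852539, 37.36602020263672), 65.224853515625) [0.43653907 0.12127722 0.01      ]
[[0.46, 0.201, 0.01], [0.513, 0.088, 0.01], [0.413, 0.042, 0.01], [0.362, 0.153, 0.01]]
tray ((248.9175567626953, 163.81443786621094), (47.76043701171875, 41.90302276611328), 9.727579116821289) [0.63497052 0.23098672 0.058     ]
[[0.579, 0.318, 0.058], [0.719, 0.299, 0.058], [0.692, 0.143, 0.058], [0.552, 0.164, 0.058]]
```

View pics/crop.png

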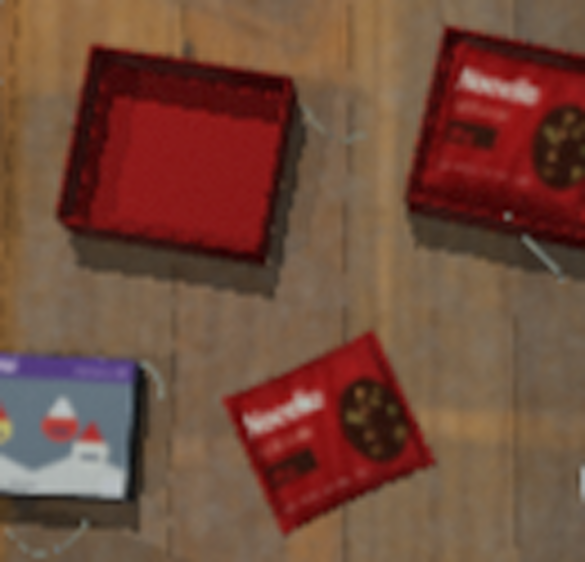

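```bash
cat >> h.py <<'E'
def delta(t):
    s=manip.state(); r=rot(s["tool_rot"])
    print(s["time"],s["tool_pos"].round(4),"z-axis",r.apply([0,0,1]).round(3),"tool delta",r.inv().apply(np.array(t)-s["tool_pos"]).round(4))
E
python3 - <<'E'
import cv2
from h import *
out=[]
for n in("top","scene"):
    im=cv2.resize(cv2.imread(f"pics/{n}1.png"),None,fx=4,fy=4,interpolation=cv2.INTER_CUBIC)
    for (x,y,yaw,a,b,zs) in((.636,.230,-8.5,.135,.15,(0,.058)),(.437,.121,23.5,.113,.125,(.01,))):
        for z in zs:
            q=R.from_euler('z',yaw,degrees=True).apply([[i*a/2,j*b/2,z] for i,j in((1,1),(1,-1),(-1,-1),(-1,1))])+[x,y,0]
            p=np.array([w2px(n,k)*4+1.5 for k in q]).astype(int)
            cv2.polylines(im,[p],True,(0,255,0) if z else (255,255,0),1)
    u,v=(w2px(n,[.54,.18,.03])*4).astype(int)
    out.append(im[v-290:v+290,u-195:u+195])
cv2.imwrite("pics/ov.png",np.hstack(out))
delta([.437,.121,.25])
E
```

```text
0.1 [0.1903 0.5948 0.2489] z-axis [-0.001 -0.002 -1.   ] tool delta [-0.3794 -0.376  -0.0005]
```

View pics/ov.png

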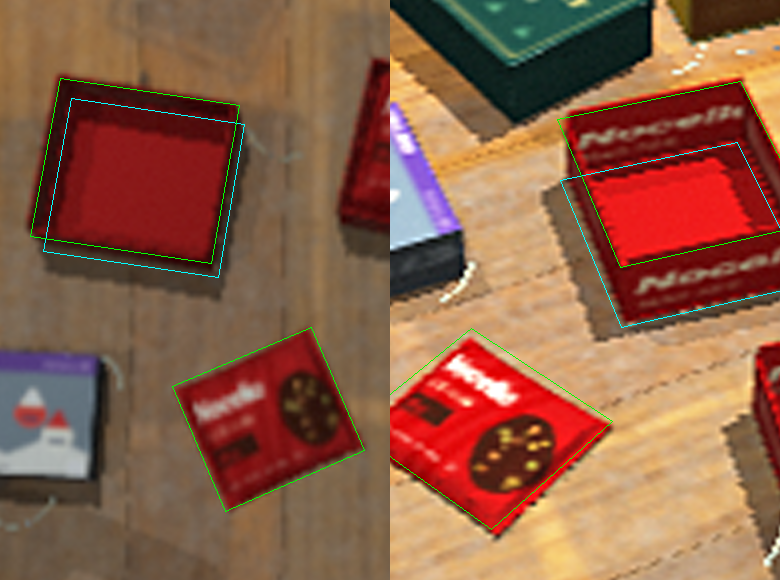

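In both views the overlays match the tray rim and the packet to within a few mm. Next I move across at z = 0.25 with the gripper shut.

```bash
python3 shift.py '[[0,-0.042,-0.042,0,0,0,0],[0,-0.042,-0.042,0,0,0,0],[0,-0.042,-0.042,0,0,0,0],[0,-0.042,-0.042,0,0,0,0],[0,-0.042,-0.042,0,0,0,0]]'
python3 shift.py '[[0,-0.042,-0.042,0,0,0,0],[0,-0.042,-0.042,0,0,0,0],[0,-0.042,-0.042,0,0,0,0],[0,-0.042,-0.04,0,0,0,0],[0,0,0,0,0,0,0]]'
python3 -c "
from h import *
delta([.437,.121,.078])"
```

```text
time: 0.72
tool_pos: [0.3268, 0.3294, 0.2496]
tool_rot: [-0.0, 0.154, 0.988, -0.0]
contact_force: [0.9, -0.1, 0.3]
gripper_width: -0.002
grasp_force: 0.0
time: 1.35
tool_pos: [0.4368, 0.1188, 0.2496]
tool_rot: [-0.0, 0.158, 0.988, -0.0]
contact_force: [-0.1, 0.2, -0.2]
gripper_width: 0.001
grasp_force: 0.0
1.35 [0.4368 0.1188 0.2496] z-axis [-0.001 -0.001 -1.   ] tool delta [0.0004 0.0023 0.1715]
```

Now I lower to the packet and hold for about 3.6 s.

```bash
python3 shift.py '[[0,0,0.002,0.05,0,0,0],[0,0,0,0.05,0,0,0],[0,0,0,0.04,0,0,0],[0,0,0,0.031,0,0,0],[0,0,0,0,0,0,0]]'
python3 shift.py '[[0,0,0,0,0,0,0],[0,0,0,0,0,0,0],[0,0,0,0,0,0,0],[0,0,0,0,0,0,0],[0,0,0,0,0,0,0]]'
python3 - <<'E'
from h import *
import cv2
a=manip.grab_frame("scene");b=manip.grab_frame("top")
cv2.imwrite("pics/p2.png",cv2.cvtColor(np.vstack([a[80:300,100:420],b[100:320,150:470]]),cv2.COLOR_RGB2BGR))
delta([.636,.230,.25])
E
```

```text
time: 1.98
tool_pos: [0.4335, 0.1244, 0.076]
tool_rot: [-0.003, 0.154, 0.988, -0.001]
contact_force: [0.8, -0.1, 0.8]
gripper_width: 0.001
grasp_force: 0.0
time: 2.6
tool_pos: [0.4366, 0.1238, 0.0792]
tool_rot: [0.0, 0.154, 0.988, 0.0]
contact_force: [1.3, -0.1, 0.8]
gripper_width: -0.004
grasp_force: 0.0
2.7 [0.4365 0.1238 0.079 ] z-axis [-0.  0. -1.] tool delta [-0.1576  0.162  -0.171 ]
```

View pics/p2.png

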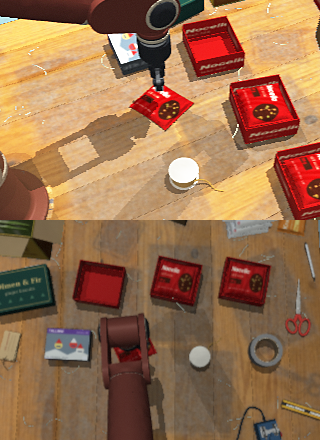

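The picture shows the shut fingertips just above the packet, touching nothing (scene crop about (160,88)). I hold there.

```bash
Z='[0,0,0,0,0,0,0]'
python3 shift.py '[[0,0,0.003,0,0,0,0],[0,0,0,0,0,0,0],[0,0,0,0,0,0,0],[0,0,0,0,0,0,0],[0,0,0,0,0,0,0]]' | head -2
python3 shift.py '[[0,0,0,0,0,0,0],[0,0,0,0,0,0,0],[0,0,0,0,0,0,0],[0,0,0,0,0,0,0],[0,0,0,0,0,0,0]]' | head -1
python3 shift.py '[[0,0,0,0,0,0,0],[0,0,0,0,0,0,0],[0,0,0,0,0,0,0],[0,0,0,0,0,0,0],[0,0,0,0,0,0,0]]' | head -1
python3 shift.py '[[0,0,0,0,0,0,0],[0,0,0,0,0,0,0],[0,0,0,0,0,0,0],[0,0,0,0,0,0,0],[0,0,0,0,0,0,0]]' | head -1
python3 shift.py '[[0,0,0,0,0,0,0],[0,0,0,0,0,0,0],[0,0,0,0,0,0,0],[0,0,0,0,0,0,0],[0,0,0,0,0,0,0]]' | head -1
python3 shift.py '[[0,0,0,0,0,0,0],[0,0,0,0,0,0,0],[0,0,0,0,0,0,0],[0,0,0,0,0,0,0],[0,0,0,0,0,0,0]]' | head -2
python3 shift.py '[[0,0,0,-0.05,0,0,0],[0,0,0,-0.05,0,0,0],[0,0,0,-0.05,0,0,0],[0,0,0,-0.02,0,0,0],[0,0,0,0,0,0,0]]' | head -2
python3 shift.py '[[0,-0.04,0.04,0,0,0,0],[0,-0.04,0.04,0,0,0,0],[0,-0.04,0.04,0,0,0,0],[0,-0.038,0.038,0,0,0,0],[0,0,0,0,0,0,0]]' | head -2
python3 shift.py '[[0,0,0,0,0,0,0],[0,0,0,0,0,0,0]]' | head -2
python3 -c "
from h import *
delta([.636,.230,.075])"
```

```text
time: 3.32
tool_pos: [0.4374, 0.1266, 0.079]
time: 3.95
time: 4.58
time: 5.2
time: 5.82
time: 6.45
tool_pos: [0.4374, 0.1266, 0.079]
time: 7.08
tool_pos: [0.4381, 0.1267, 0.25]
time: 7.7
tool_pos: [0.6364, 0.2296, 0.242]
time: 7.95
tool_pos: [0.635, 0.2285, 0.2486]
7.95 [0.635  0.2285 0.2486] z-axis [-0.001 -0.    -1.   ] tool delta [-0.0007  0.0019  0.1736]
```

```bash
python3 shift.py '[[0,0,0.002,0.04,0,0,0],[0,0,0,0.04,0,0,0],[0,0,0,0.04,0,0,0],[0,0,0,0.03,0,0,0],[0,0,0,0.015,0,0,0]]' 
python3 shift.py '[[0,0,0,0.005,0,0,0],[0,0,0,0,0,0,0],[0,0,0,0,0,0,0],[0,0,0,0,0,0,0],[0,0,0,0,0,0,0]]'
python3 - <<'E'
from h import *
import cv2
a=manip.grab_frame("scene")
cv2.imwrite("pics/p3.png",cv2.resize(cv2.cvtColor(a[60:280,180:480],cv2.COLOR_RGB2BGR),None,fx=2,fy=2))
delta([.636,.230,.075])
E
```

```text
time: 8.57
tool_pos: [0.635, 0.2302, 0.0826]
tool_rot: [-0.001, 0.154, 0.988, -0.0]
contact_force: [0.1, 0.2, 0.6]
gripper_width: 0.0
grasp_force: 0.0
time: 9.2
tool_pos: [0.637, 0.231, 0.0796]
tool_rot: [0.0, 0.154, 0.988, 0.0]
contact_force: [0.4, 0.7, -0.8]
gripper_width: 0.004
grasp_force: 0.0
9.25 [0.6369 0.2309 0.0794] z-axis [ 0.  0. -1.] tool delta [ 0.0005 -0.0012  0.0044]
```

View pics/p3.png

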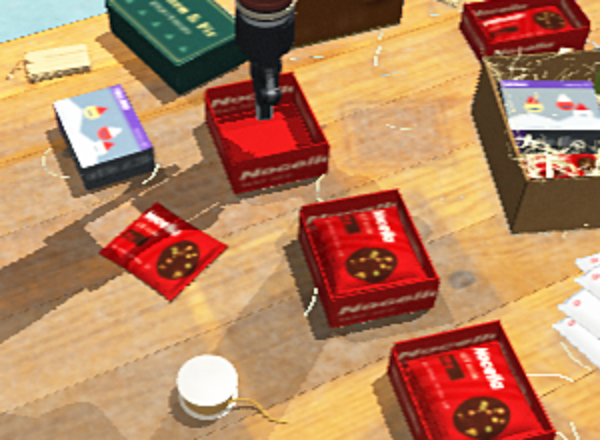

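The fingertips are over the middle of the empty tray at rim height (about (265,115) in the crop), and nothing has been disturbed. I hold briefly, then hand in.

```bash
for i in 1 2 3; do :; done
python3 shift.py '[[0,0,0,0.003,0,0,0],[0,0,0,0,0,0,0],[0,0,0,0,0,0,0],[0,0,0,0,0,0,0],[0,0,0,0,0,0,0]]' | head -1
python3 shift.py '[[0,0,0,0,0,0,0],[0,0,0,0,0,0,0],[0,0,0,0,0,0,0],[0,0,0,0,0,0,0],[0,0,0,0,0,0,0]]' | head -1
python3 shift.py '[[0,0,0,0,0,0,0],[0,0,0,0,0,0,0],[0,0,0,0,0,0,0],[0,0,0,0,0,0,0],[0,0,0,0,0,0,0]]' | head -1
python3 shift.py '[[0,0,0,0,0,0,0],[0,0,0,0,0,0,0],[0,0,0,0,0,0,0],[0,0,0,0,0,0,0],[0,0,0,0,0,0,0]]' | head -2
python3 shift.py '[[0,0,0,0,0,0,0],[0,0,0,0,0,0,0],[0,0,0,0,0,0,0],[0,0,0,0,0,0,0],[0,0,0,0,0,0,0]]' | head -2
python3 -c "
from plant import manip
print(manip.job_done())"
```

```text
time: 9.88
time: 10.5
time: 11.12
time: 11.75
tool_pos: [0.6367, 0.2309, 0.076]
time: 12.38
tool_pos: [0.6367, 0.2309, 0.076]
the job is handed in; nothing more can be done
None
```

Job handed in at 12.4 s: the arm pointed at the stray packet for over 4 s, about 4 cm above it and 6 mm off its measured centre, then finished pointing at the middle of the empty tray with the fingertips just inside its rim; nothing was touched.

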